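# Tip out the tall plywood box over the rest

### The arm

A 6-joint arm with a two-finger parallel gripper is mounted at the origin on the work surface. World frame = base frame: x ahead of the robot, y to its left, z up, the work surface at z = 0. Lengths are in m, angles in rad, forces in N, time in s.
With the tool pointing down it reaches from about 0.275 to 0.775 m from the base axis. Payload 14.6 kg.
Tool frame: the origin (TCP) lies on the centre line of the jaws, within the pads' length; the fingertips stand 11 mm ahead of it and the grasp point (between the pads) lies 8 mm behind it; z points along the fingers, y is the direction in which the jaws open and shut (so a half turn about z gives the same grasp; the last joint's range is limited). The gripper opens to 85 mm and grips with 20 to 120 N. Pads are 22 mm wide; open, the fingers measure 114 mm over their backs; the gripper's body (76 mm by 85 mm) begins 54 mm behind the grasp point. The pads swing forward as they close: fully open they stand 13 mm farther back than shut.
Start: joints at [-1.45, 0.263, -0.048, 1.259, 0, 1.415], TCP at [0.143, -0.505, 0.242] pointing down, gripper open.
Joint ranges: [-2.65, 2.65], [-0.89, 1.7], [-1.18, 1.37], [-2.13, 2.11], [-1.35, 1.29], [-3.14, 3.14]. Speed limits (rad/s): [1.89, 1.89, 2.57, 2.79, 3.14, 3.14].

### API

Orientations are given as [roll, pitch, yaw] about the fixed x, y, z axes, in that order (R = Rz(yaw) Ry(pitch) Rx(roll)).
In Python, from station import ctrl gives the robot as it stands. Calls block until the motion is done:
- ctrl.move_ptp(position, orientation): joint-space move of the TCP to a pose.
- ctrl.move_l(position, orientation=None, velocity=0.15, until_force=None): straight line of the TCP; orientation=None keeps the orientation; velocity is the mean speed in m/s. With until_force (N) it stops when the force on the tool has changed by that much, and returns True; else False.
- ctrl.move_j(angles): joint-space move.
- ctrl.open() and ctrl.gripper_close(strength=None): open the fingers fully, or close them until they stop; strength is the grip in N (None keeps the last).
- ctrl.wait(seconds).
- ctrl.solve_ik(position, orientation): joint angles nearest the present ones, or None.
- ctrl.read_camera(name): name is "side" or "top" or "wrist"; returns a dict with "color" (480x640x3 uint8, red, green, blue), "K" (3x3 intrinsics, pixels), "R" (3x3) and "t" (3): a world point X has camera coordinates R X + t; the wrist camera has in their place "mount" (4x4, takes a point from camera to tool coordinates, whose origin is the TCP and whose axes are the flange's). Camera axes: x right, y down, z forward; pixel columns grow to the right and rows downward; lengths in m; the calibration is good to about 2 mm. A picture is of the moment at which its call begins: read the wrist's pose just before it. There is no depth.
A pose or a line that the arm cannot do raises ctrl.IKError and nothing moves.
- ctrl.finish_job(): hands the job in, once; it reports no verdict.
Trained networks look in a picture, given as the dict that the camera call returned (one of the last four; its "shot" number tells which), for a name from the list of things; names that differ only in an ending like _2 or _b are one class to them, and where a whole thing is asked for, a point or a joint stands for the part that bears it (a point fixed in the world has none). Each returns a list of dicts, best first, with "p" (0 to 1); they miss things now and then, are a little off and sometimes report something else, mostly with a low value. They report only what shows in the picture. A call takes as long as a camera call.
- ctrl.recognise(picture, query): "point" ([column, row] in pixels, amid what is visible of it).
- ctrl.regions_of(picture, query): "mask" (480x640 bool, what is visible of it) and "point" ([column, row] in pixels, amid what is visible of it).
Readings, each from a call of its own:
- ctrl.get_t(): time.
- ctrl.get_joint_pos(): joint angles.
- ctrl.get_dq(): joint speeds.
- ctrl.get_joint_efforts(): joint torques, N m.
- ctrl.get_ee_pos(): TCP position.
- ctrl.get_tool_rot(): TCP orientation.
- ctrl.get_force(): force on the tool from outside, world axes, zero at the start.
- ctrl.get_wrist_torque(): the same for the moment, N m.
- ctrl.get_finger_gap(): finger opening in m.
Only numpy, scipy, OpenCV 4.12 (cv2) and the standard library are available. Lean on these libraries where they do the work, as an engineer would, in place of code of your own. Each camera call takes 0.05 s, during which the arm holds its last target.

### The job

Empty the tall square plywood box into the tray of the tipping stand. First lean the box against the stand's raised edge, its foot on the bench and its mouth towards the tray, and let go of it so that it rests there; then take it again below its middle, tip it on over the edge and lay it down on the sloping rest, so that both wooden balls roll out into the tray. Leave the box lying on the rest, mouth towards the tray.

Things in the scene. Friction and masses are not known exactly. Their poses are not given: they have to be found in the camera images.
- tall_mid (a point): Centre, half-way up (110 mm above the underside), of the tall open square plywood box: 56 x 56 mm, 220 mm high, walls and floor 6 mm, about 0.25 kg. Stands upright on the bench at the start; z up to its mouth, x and y square to its sides. The like box near it, 110 mm high, is not to be used.
- stand: Fixed wooden rest with a tray beyond. Origin: bench under the rest's middle; x level towards the tray (tipping direction), z up. Raised edge along y at x=-60 mm, 90 mm high, y -60..60; from it the top slopes down 12 deg to 64 mm high at x=60; cheeks 12 mm high, 104 mm apart, flank its lower half. Open tray: x 62..242, y -110..110 mm, walls 8 thick, to 55 high, floor 8 mm up.
- ball1_center (a point): Centre of a turned wooden ball, 34 mm in diameter, 16 g, loose in the tall box at the start.
- ball2_center (a point): Centre of a second, like ball, lying on the first in the tall box at the start.

How it is judged:
By the outcome, as a careful person would: the job done as asked, in the order asked, and still so for the second after the job is handed in, with the robot touching nothing.
It also fails if it takes over 54 s, if anything falls off the work surface, if the arm or the gripper's body presses on something with over 40 N, if the wrist force passes 120 N, or if a joint passes its speed limit or range.

## Working session

There is one attempt and no reset: what is moved stays moved. The work goes in short steps, each a Python script; the robot and the scene stay as the last script left them, time stands still between calls to the robot, and variables do not carry over. Pictures are saved under pics/ and viewed, and the job is handed in when it is done.

```bash
ls; mkdir -p pics; python3 - <<'E'
from station import ctrl
import cv2
for n in ["side","top","wrist"]:
    p=ctrl.read_camera(n); cv2.imwrite(f"pics/{n}0.png",p["color"][:,:,::-1])
    print(n,p["K"].tolist(),p.get("R"),p.get("t"),p.get("mount"))
    for q in ["tall_mid","stand"]:
        print(q,[(r["point"],r["p"]) for r in ctrl.regions_of(p,q)])
print(ctrl.get_t(),ctrl.get_tool_rot())
E
```

```text
pics
side [[433.5019713665904, 0.0, 319.053470013537], [0.0, 433.5019713665904, 234.4340050079757], [0.0, 0.0, 1.0]] [[ 0.76158152  0.64804086 -0.0060518 ]
 [ 0.40122625 -0.47881572 -0.78086683]
 [-0.50893131  0.59226561 -0.62466821]] [-0.495675   -0.05918577  0.89102953] None
tall_mid [([412.4, 212.7], 0.72)]
stand [([207.5, 309.3], 0.94)]
top [[550.9249545906047, 0.0, 315.6437244739407], [0.0, 550.9249545906047, 250.32108502204778], [0.0, 0.0, 1.0]] [[-0.00881326 -0.99953115  0.02932248]
 [-0.9987776   0.00737275 -0.04887681]
 [ 0.0486377  -0.0297174  -0.9983743 ]] [0.13308453 0.52861456 0.8311537 ] None
tall_mid [([210.6, 175.7], 0.76)]
stand [([413.4, 318.6], 0.76)]
wrist [[371.11680461643147, 0.0, 315.6612219167525], [0.0, 371.11680461643147, 240.2315108581161], [0.0, 0.0, 1.0]] None None [[ 2.01062790e-05 -9.59046899e-01 -2.83247320e-01  7.12967851e-02]
 [ 9.99999948e-01  1.10072038e-04 -3.01707952e-04  4.00162606e-04]
 [ 3.20529685e-04 -2.83247299e-01  9.59046852e-01 -1.30885320e-01]
 [ 0.00000000e+00  0.00000000e+00  0.00000000e+00  1.00000000e+00]]
tall_mid []
stand []
0.45 [-3.14150408e+00 -1.99888343e-05  2.75829882e-01]
```

View pics/side0.png

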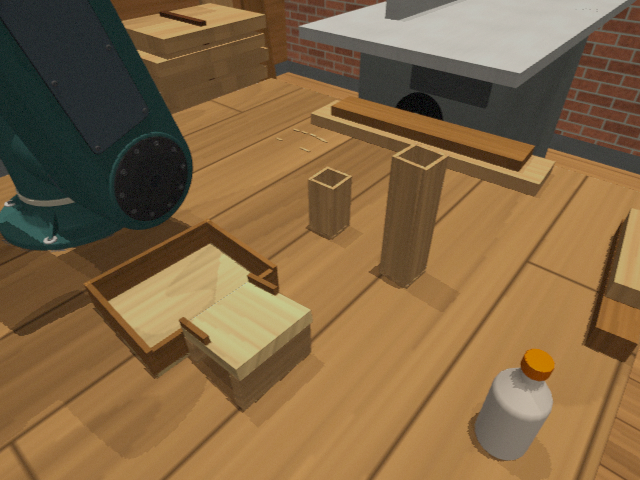

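View pics/top0.png

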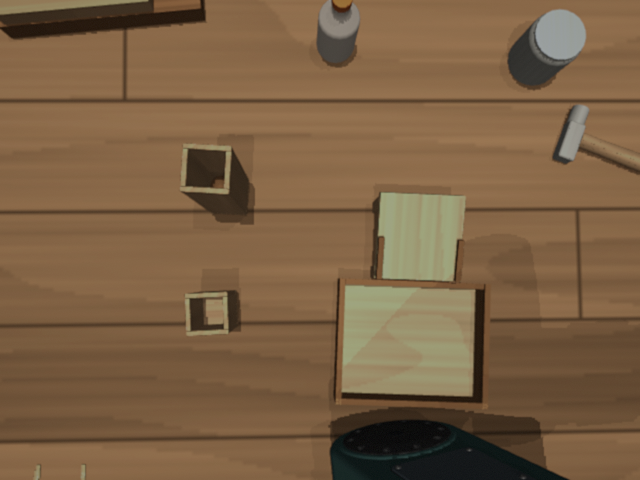

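The side view shows the tall box with its mouth near (418,158) and foot near (405,280), and the stand at about (210,310) with the tray on the robot's side. In the top view the mouth is near (207,169), the raised edge runs along row ~193, columns 380–465, and the tray spans rows 280–405. I'll zoom in to pick corners.

```bash
python3 - <<'E'
import cv2
t=cv2.imread("pics/top0.png"); s=cv2.imread("pics/side0.png")
cv2.imwrite("pics/c1.png",cv2.resize(t[180:420,320:510],None,fx=2.5*1.6*0.6,fy=2.4,interpolation=cv2.INTER_CUBIC))
cv2.imwrite("pics/c2.png",cv2.resize(t[130:230,165:265],None,fx=6,fy=6,interpolation=cv2.INTER_CUBIC))
cv2.imwrite("pics/c3.png",cv2.resize(s[140:300,360:470],None,fx=3.7,fy=3.7,interpolation=cv2.INTER_CUBIC))
cv2.imwrite("pics/c4.png",cv2.resize(s[215:415,75:325],None,fx=3,fy=3,interpolation=cv2.INTER_CUBIC))
E
```

```text
(no output)
```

View pics/c1.png

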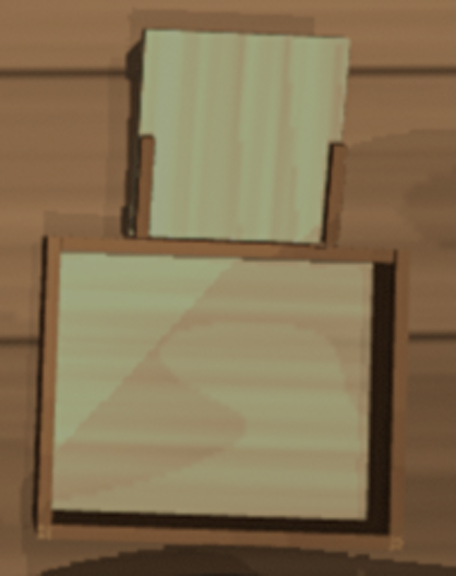

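View pics/c2.png

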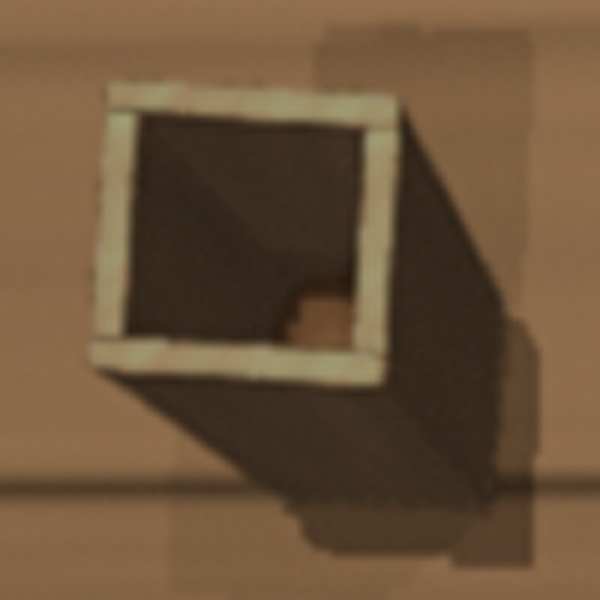

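View pics/c3.png

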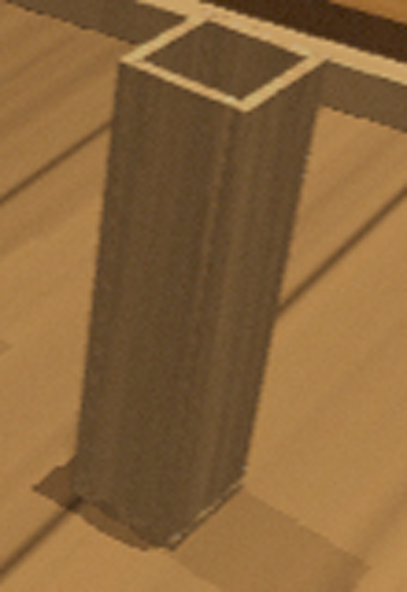

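View pics/c4.png

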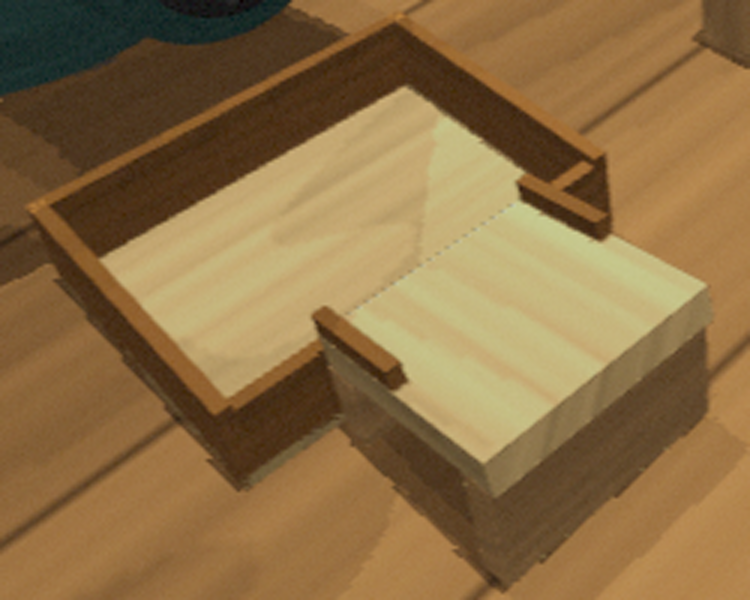

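```bash
cat > fit.py <<'E'
import numpy as np
from scipy.optimize import least_squares
from station import ctrl
C={n:ctrl.read_camera(n) for n in("side","top")}
def proj(c,X):
    Y=C[c]["R"]@X+C[c]["t"]; u=C[c]["K"]@Y; return u[:2]/u[2]
def fit(obs,x0):
    def f(p):
        c,s=np.cos(p[2]),np.sin(p[2]); r=[]
        for cam,X,uv in obs:
            W=np.array([p[0]+c*X[0]-s*X[1],p[1]+s*X[0]+c*X[1],X[2]])
            r+=list(proj(cam,W)-uv)
        return np.array(r)
    o=least_squares(f,x0,loss="soft_l1"); return o.x,np.round(f(o.x).reshape(-1,2),1).tolist()
h=.028
st=[("top",(-.06,-.06,.09),(381.7,192.5)),("top",(-.06,.06,.09),(465.4,195.8)),("top",(.062,-.11,.055),(338.75,278.75)),("top",(.062,.11,.055),(490.4,284.6)),("top",(.242,.11,.055),(485.4,408.3)),("top",(.242,-.11,.055),(335.8,403.75)),
("side",(-.06,-.06,.09),(311,311)),("side",(-.06,.06,.09),(237,369)),("side",(.242,-.11,.055),(208.3,220.3)),("side",(.242,.11,.055),(87,284.3)),("side",(.062,-.11,.055),(276.7,266.7)),("side",(.062,.11,.055),(149,352))]
print(fit(st,[.45,-.1,np.pi]))
bx=[("top",(h,h,.22),(183,143.7)),("top",(h,-h,.22),(231.7,146.2)),("top",(-h,-h,.22),(229,194)),("top",(-h,h,.22),(180.3,191)),
("side",(-h,h,.22),(416-0,144)),("side",(h,h,.22),(447.8,156.2)),("side",(h,-h,.22),(426.2,169.7)),("side",(-h,-h,.22),(392.4,156.8)),("side",(h,-h,0),(405.4,288)),("side",(h,h,0),(425.4,269.2))]
print(fit(bx,[.65,.13,0]))
E
python3 fit.py
```

```text
(array([ 0.54356463, -0.01743013,  3.091285  ]), [[-1.0, -0.3], [0.5, 0.3], [1.0, -0.7], [-0.1, -0.3], [1.7, 1.0], [-1.0, 0.1], [1.2, -1.6], [0.1, 0.4], [0.3, -2.3], [-2.4, -1.0], [1.3, -1.3], [-1.4, 1.3]])
(array([ 0.61427357,  0.2601033 , -0.06307788]), [[0.4, -0.4], [0.4, 0.0], [0.1, 0.4], [-0.2, 0.5], [-0.9, -2.2], [1.5, -1.6], [0.5, -0.1], [-0.6, -1.4], [1.0, 0.5], [0.3, 2.0]])
```

```bash
cat > h.py <<'E'
import numpy as np
from scipy.spatial.transform import Rotation as Ro
from station import ctrl
S=np.array([0.5436,-0.0174,0]); SY=3.0913
BX=np.array([0.6143,0.2601,0]); BY=-0.0631
Rs=Ro.from_euler('z',SY).as_matrix()
H=.028
def pose(x,z,alpha,y=0.):
    """grasp point at stand (x,y,z); alpha: approach tilt from straight down towards stand +x (deg)"""
    a=np.radians(alpha); ap=np.array([np.sin(a),0,-np.cos(a)]); ty=np.array([0,1.,0])
    R=Rs@np.column_stack([np.cross(ty,ap),ty,ap])
    p=S+Rs@(np.array([x,y,z])+.008*ap)
    return p.tolist(), Ro.from_matrix(R).as_euler('xyz').tolist()
def boxpt(th,e,gap,s,n):
    """stand x,z of box point (s along axis from foot, n from axis away from rest); box lower face passes the edge at s=e with gap"""
    t=np.radians(th); u=np.array([np.sin(t),np.cos(t)]); m=np.array([-np.cos(t),np.sin(t)])
    return np.array([-.06,.09])+(s-e)*u+(n+H+gap)*m
def bpose(th,e,gap,s,n,phi,y=0.):
    x,z=boxpt(th,e,gap,s,n); return pose(x,z,phi-th,y)
def foot_e(th,gap=0,zf=0):  # e such that lower foot corner is at height zf
    t=np.radians(th); return (.09+gap*np.sin(t)-zf)/np.cos(t)
E
python3 - <<'E'
from h import *
print("grasp1",np.round(ctrl.solve_ik([.6143,.2601,.18],[np.pi,0,BY]) ,2))
for th,ph,s,n in [(25,0,.188,0)]+[(t,p,.075,.006) for p in (55,60,65) for t in (25,50,75,102)]:
    e=foot_e(th) if th==25 else .099-(th-25)/77*.039
    q=bpose(th,e,.002,s,n,ph); j=ctrl.solve_ik(*q)
    print(th,ph,np.round(q[0],3),np.round(q[1],2),None if j is None else np.round(j,2))
E
```

```text
grasp1 [ 0.28  0.53  0.22  1.25  0.   -2.8 ]
25 0 [ 0.597 -0.02   0.176] [ 3.14 -0.44 -0.05] [-0.2   0.16 -0.49  0.49  0.06  3.01]
25 55 [ 0.642 -0.022  0.076] [ 3.14  0.52 -0.05] [-0.14  0.96  0.67  1.8  -0.05  3.06]
50 55 [ 0.635 -0.022  0.102] [ 3.14  0.09 -0.05] [-0.16  0.58  0.08  1.16 -0.01  3.03]
75 55 [ 0.614 -0.021  0.118] [ 3.14 -0.35 -0.05] [-0.19  0.28 -0.46  0.48  0.05  3.01]
102 55 [ 0.587 -0.02   0.117] [ 3.14 -0.82 -0.05] [-0.24  0.18 -1.05 -0.47  0.14  3.01]
25 60 [ 0.642 -0.022  0.077] [ 3.14  0.61 -0.05] [-0.14  1.05  0.82  1.95 -0.05  3.07]
50 60 [ 0.634 -0.022  0.102] [ 3.14  0.17 -0.05] [-0.16  0.64  0.18  1.29 -0.02  3.04]
75 60 [ 0.614 -0.021  0.117] [ 3.14 -0.26 -0.05] [-0.18  0.32 -0.36  0.63  0.03  3.01]
102 60 [ 0.587 -0.02   0.116] [ 3.14 -0.73 -0.05] [-0.23  0.16 -0.95 -0.27  0.12  3.01]
25 65 [ 0.641 -0.022  0.077] [ 3.14  0.7  -0.05] None
50 65 [ 0.633 -0.022  0.103] [ 3.14  0.26 -0.05] [-0.15  0.7   0.29  1.42 -0.03  3.04]
75 65 [ 0.613 -0.021  0.117] [ 3.14 -0.17 -0.05] [-0.18  0.37 -0.27  0.76  0.02  3.02]
102 65 [ 0.586 -0.02   0.116] [ 3.14 -0.65 -0.05] [-0.22  0.16 -0.85 -0.08  0.1   3.01]
```

```bash
sed -i 's/ty=np.array(\[0,1.,0\])/ty=np.array([0,-1.,0])/' h.py; python3 - <<'E'
from h import *
yaw=BY+np.pi
for z in(.30,.18,.22):print("grasp1",np.round(ctrl.solve_ik([.6143,.2601,z],[np.pi,0,yaw]) ,2))
for th,ph,s,n in [(0,0,.188,0),(25,0,.188,0)]+[(t,p,.075,.01) for p in (60,) for t in (25,50,75,102)]:
    e=foot_e(th) if th<30 else .099-(th-25)/77*.039
    for back in (0,.1):
        x,z=boxpt(th,e,.002,s,n); a=np.radians(ph-th)
        q=pose(x-back*np.sin(a),z+back*np.cos(a),ph-th); j=ctrl.solve_ik(*q)
        print(th,ph,back,np.round(q[0],3),None if j is None else np.round(j,2))
E
```

```text
grasp1 [0.28 0.53 0.53 1.57 0.   0.34]
grasp1 [0.28 0.53 0.22 1.25 0.   0.34]
grasp1 [0.28 0.52 0.31 1.35 0.   0.34]
0 0 0 [ 0.633 -0.022  0.18 ] [-0.16  0.47  0.11  1.21 -0.   -0.11]
0 0 0.1 [ 0.633 -0.022  0.28 ] [-0.16  0.46  0.35  1.47 -0.   -0.11]
25 0 0 [ 0.597 -0.02   0.176] [-0.2   0.16 -0.49  0.49  0.06 -0.14]
25 0 0.1 [ 0.554 -0.018  0.266] [-0.21  0.02 -0.38  0.73  0.07 -0.15]
25 60 0 [ 0.645 -0.023  0.078] [-0.14  1.06  0.85  1.97 -0.05 -0.07]
25 60 0.1 [ 0.703 -0.025  0.16 ] None
50 60 0 [ 0.636 -0.022  0.105] [-0.15  0.64  0.2   1.3  -0.02 -0.1 ]
50 60 0.1 [ 0.654 -0.023  0.204] [-0.15  0.64  0.47  1.57 -0.02 -0.1 ]
75 60 0 [ 0.615 -0.021  0.121] [-0.18  0.32 -0.36  0.64  0.03 -0.13]
75 60 0.1 [ 0.589 -0.02   0.218] [-0.19  0.21 -0.23  0.87  0.04 -0.13]
102 60 0 [ 0.586 -0.02   0.12 ] [-0.23  0.15 -0.94 -0.25  0.12 -0.13]
102 60 0.1 [ 0.519 -0.016  0.194] [-0.26 -0.1  -0.91  0.03  0.14 -0.16]
```

```bash
python3 - <<'E'
from h import *
import cv2
yaw=BY+np.pi
ctrl.move_ptp([.6143,.2601,.31],[np.pi,0,yaw]); print(ctrl.get_t())
R=Ro.from_euler('xyz',ctrl.get_tool_rot()).as_matrix();p=ctrl.get_ee_pos()
w=ctrl.read_camera("wrist"); cv2.imwrite("pics/w1.png",w["color"][:,:,::-1])
print(ctrl.get_joint_pos())
# project predicted mouth corners
M=np.eye(4);M[:3,:3]=R;M[:3,3]=p;M=np.linalg.inv(M@w["mount"])
for sx,sy in((1,1),(1,-1),(-1,-1),(-1,1)):
    c,s=np.cos(BY),np.sin(BY);X=np.array([.6143+c*sx*H-s*sy*H,.2601+s*sx*H+c*sy*H,.22,1]);Y=M@X;u=w["K"]@Y[:3];print(np.round(u[:2]/u[2],1))
E
```

```text
3.7083
[ 2.77424353e-01  5.30515209e-01  5.62891833e-01  1.60313888e+00
 -6.64394455e-05  3.41673449e-01]
[361.  292.2]
[274.4 292.3]
[271.4 207.1]
[364.1 207. ]
```

View pics/w1.png

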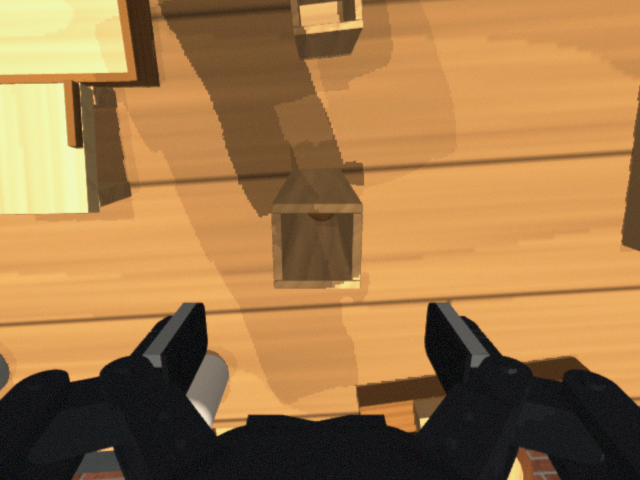

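The wrist picture shows the mouth at columns 273–362, rows 206–288, within 2–4 px of the prediction, with a ball visible inside. I'll grasp it.

```bash
python3 - <<'E'
from h import *
yaw=BY+np.pi
ctrl.move_l([.6143,.2601,.18],velocity=.12)
ctrl.gripper_close(60); print(ctrl.get_finger_gap(),ctrl.get_t(),ctrl.get_force())
ctrl.move_l([.6143,.2601,.215],velocity=.1); print(ctrl.get_force(),ctrl.get_t())
# upright, in front of edge
p,o=pose(-.06-.05-H,.188+.035,0)
ctrl.move_l(p,o,velocity=.2); print(ctrl.get_t())
th=25
e=foot_e(th,.015,.02)
p,o=bpose(th,e,.015,.188,0,0); ctrl.move_l(p,o,velocity=.1)
print(ctrl.get_t(),ctrl.get_force(),ctrl.get_finger_gap(),p,ctrl.get_ee_pos())
import cv2
for n in("side",):
    cv2.imwrite(f"pics/{n}1.png",ctrl.read_camera(n)["color"][:,:,::-1])
E
```

```text
0.055415254622197 5.375 [-0.02372505 -0.36819371  4.98144782]
[ 0.1284338  -1.13544684 -2.60720331] 5.875
7.4833
8.5417 [ 0.73208949  0.59708275 -2.23708032] 0.05540692053210593 [0.6020235709707469, -0.020340756236076837, 0.19496871299533658] [ 0.6025604  -0.02020816  0.19539648]
```

View pics/side1.png

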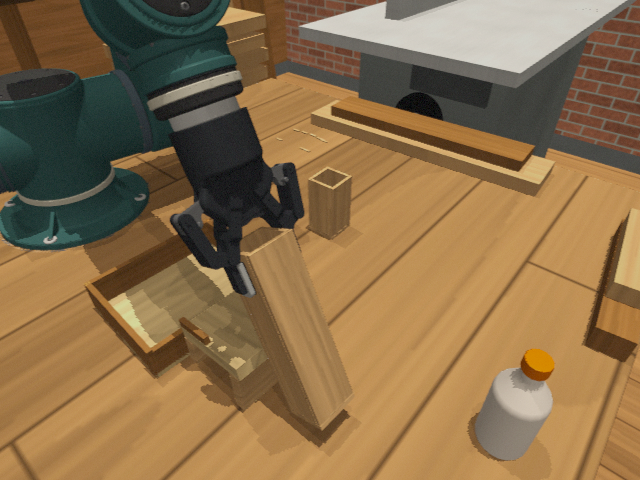

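The box is held tilted about 25° just off the raised edge, with its foot near (325,420). Next I'll lower it to the bench and push it to the edge.

```bash
python3 - <<'E'
from h import *
import cv2
th=25
p,o=bpose(th,foot_e(th,.006,.004),.006,.188,0,0); ctrl.move_l(p,o,velocity=.06); print(ctrl.get_force(),ctrl.get_ee_pos()-np.array(p))
p2=list(ctrl.get_ee_pos()); p2[2]-=.012; print(ctrl.move_l(p2,velocity=.02,until_force=3),ctrl.get_ee_pos(),ctrl.get_force())
q=np.array(ctrl.get_ee_pos()); d=Rs@np.array([.02,0,0]); print(ctrl.move_l((q+d).tolist(),velocity=.02,until_force=3),ctrl.get_ee_pos()-q,ctrl.get_force(),ctrl.get_t())
for n in("side","top"): cv2.imwrite(f"pics/{n}2.png",ctrl.read_camera(n)["color"][:,:,::-1])
E
```

```text
[ 0.27810841 -0.24969351 -1.91277372] [-2.93714867e-05  1.37109199e-05 -4.10951271e-04]
True [ 0.6000111  -0.02027796  0.17590951] [-3.52712209  0.52869292  7.74745465]
True [-4.12851089e-04  1.17712606e-05 -8.35503496e-05] [-0.9039428   0.0105238   5.51409267] 9.575
```

View pics/side2.png

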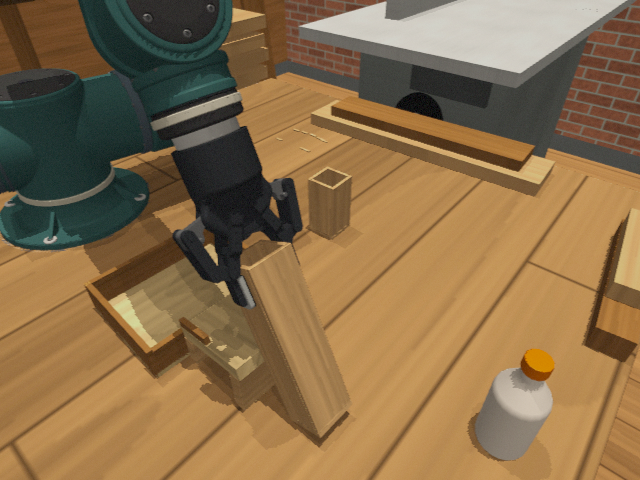

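View pics/top2.png

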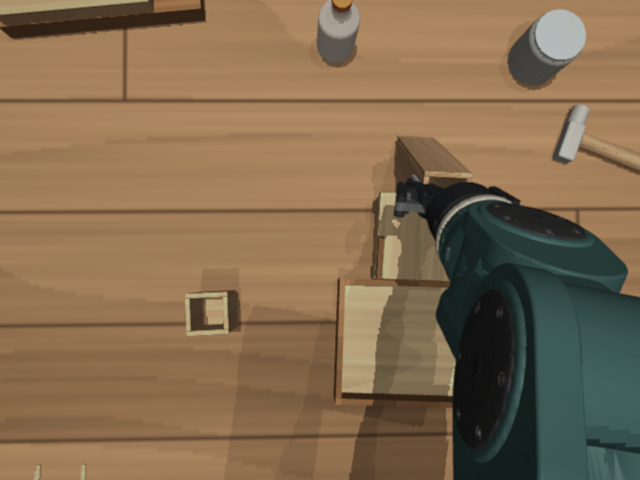

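The foot is on the bench, with the lower corner near (318,442). The last stop came from bench friction unloading, so I'll push on until the edge takes up force.

```bash
python3 - <<'E'
from h import *
import cv2
q0=np.array(ctrl.get_ee_pos()); q=q0.copy(); q[2]+=.0005
ctrl.move_l(q.tolist(),velocity=.02); print(ctrl.get_force())
d=Rs@np.array([1,0,0])
for k in range(1,8):
    ctrl.move_l((q+d*.002*k).tolist(),velocity=.02); f=ctrl.get_force(); print(k,np.round(f,1))
    if f[0]>4.0: break
print(ctrl.get_ee_pos()-q0,ctrl.get_t())
cv2.imwrite("pics/side3.png",ctrl.read_camera("side")["color"][:,:,::-1])
E
```

```text
[-0.54102805 -0.55209116 -0.57513873]
1 [ 0.7 -0.4 -1.3]
2 [-1.   0.2 -1.1]
3 [ 1.5 -0.1 -1.7]
4 [ 3.9 -1.  -3.6]
5 [ 7.  -0.1 -3. ]
[-0.00909106  0.00037769  0.0012618 ] 11.175
```

```bash
python3 - <<'E'
from h import *
import cv2
q=np.array(ctrl.get_ee_pos()); d=Rs@np.array([1,0,0])
q=q-d*.003; ctrl.move_l(q.tolist(),velocity=.02); print(ctrl.get_force())
q[2]-=.004; print(ctrl.move_l(q.tolist(),velocity=.01,until_force=2),ctrl.get_ee_pos(),ctrl.get_force())
ctrl.open(); print(ctrl.get_t(),ctrl.get_force())
R=Ro.from_euler('xyz',ctrl.get_tool_rot()).as_matrix()
p=np.array(ctrl.get_ee_pos())-R[:,2]*.08; ctrl.move_l(p.tolist(),velocity=.12)
for n in("side","top"): cv2.imwrite(f"pics/{n}4.png",ctrl.read_camera(n)["color"][:,:,::-1])
print(ctrl.get_t())
E
```

```text
[-0.30635887 -0.47236884 -2.04255987]
True [ 0.59333072 -0.01999517  0.17495942] [-2.65302983  0.39901277  4.69783057]
12.2833 [-0.19269539 -0.12039606  0.28603147]
13.2
```

View pics/side4.png

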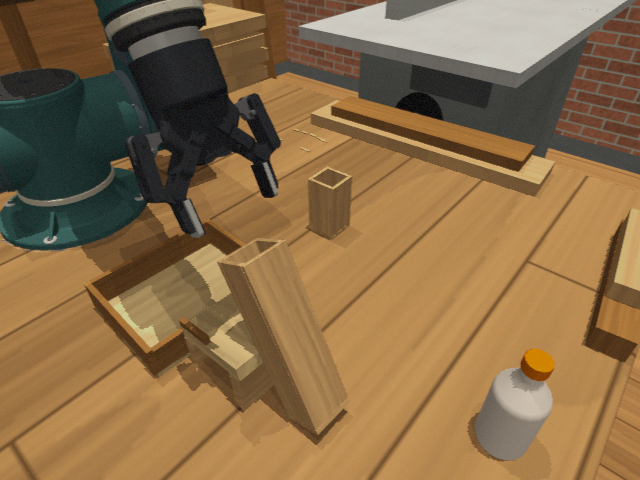

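View pics/top4.png

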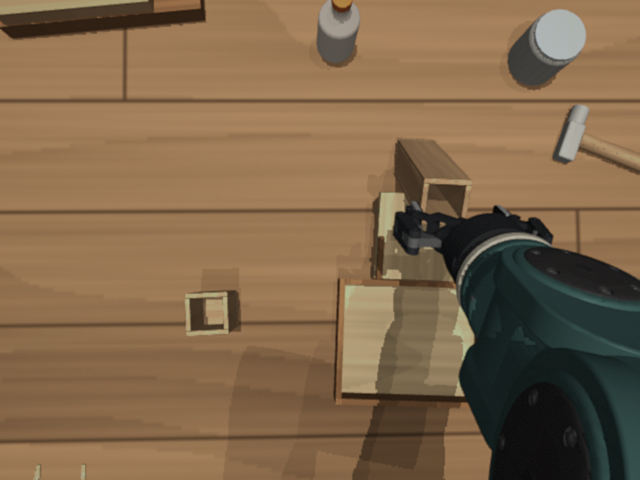

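The box leans against the edge on its own, untouched: mouth near (255,252) and foot near (318,430) in the side view, upper rim around row 181 in the top view. I'll overlay the model to get its angle.

```bash
python3 - <<'E'
from h import *
import cv2
for n in("side","top"):
    c=ctrl.read_camera(n); im=cv2.resize(c["color"][:,:,::-1],None,fx=4,fy=4,interpolation=cv2.INTER_CUBIC)
    for th,col in((25,(0,0,255)),(28,(255,0,0))):
        e=foot_e(th)
        P={}
        for s in(0,.22):
            for nn in(-H,H):
                for y in(-H,H):
                    x,z=boxpt(th,e,0,s,nn); X=S+Rs@np.array([x,y,z]); Y=c["R"]@X+c["t"];u=c["K"]@Y;P[s,nn,y]=tuple((u[:2]/u[2]*4+2).astype(int).tolist())
        ks=list(P)
        for i in ks:
            for j in ks:
                if sum(a!=b for a,b in zip(i,j))==1: cv2.line(im,P[i],P[j],col,1)
    x0,y0=(190,230) if n=="side" else (340,110)
    cv2.imwrite(f"pics/ov_{n}.png",im[y0*4:y0*4+600,max(0,x0*4):x0*4+700+100])
E
```

```text
(no output)
```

View pics/ov_top.png

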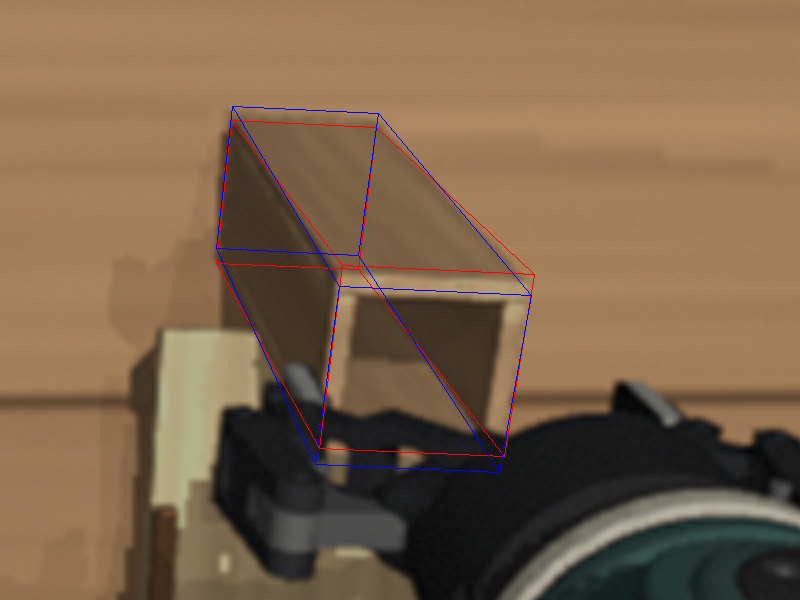

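View pics/ov_side.png

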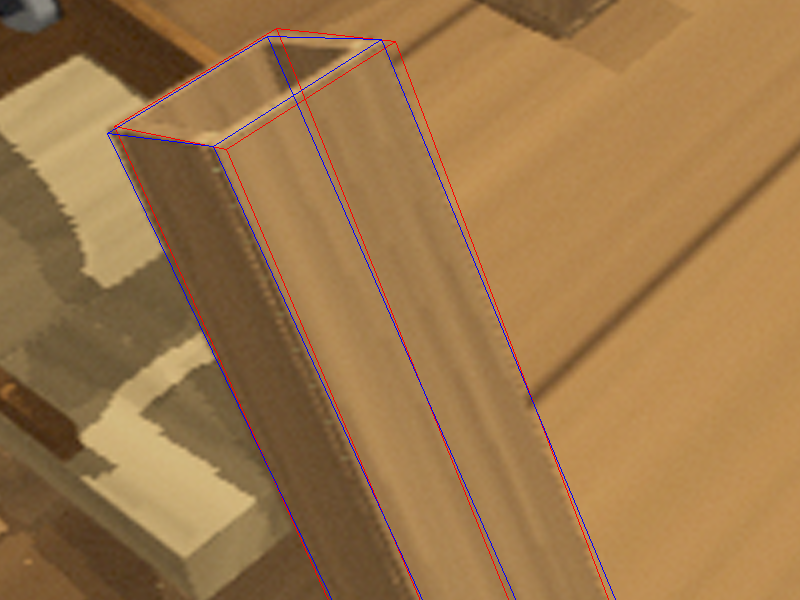

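The lean is about 26° and the fit is within ~2 mm. Next is the second grasp, from the far upper side and below the middle.

```bash
python3 - <<'E'
from h import *
th=26;e=foot_e(th)
for nm,(s,n,al,up) in {"hi":(.12,.07,12,.13),"hi2":(.12,.07,12,.10),"pre":(.12,.065,15,0),"mid":(.095,.035,25,0),"g":(.075,.01,34,0)}.items():
    x,z=boxpt(th,e,0,s,n); q=pose(x,z+up,al); j=ctrl.solve_ik(*q); print(nm,np.round(q[0],3),None if j is None else np.round(j,2))
print(ctrl.get_ee_pos(),ctrl.get_joint_pos())
E
```

```text
hi [ 0.681 -0.024  0.273] [-0.15  0.77  0.9   1.91 -0.02 -0.09]
hi2 [ 0.681 -0.024  0.243] [-0.15  0.75  0.78  1.81 -0.02 -0.09]
pre [ 0.676 -0.024  0.141] [-0.15  0.78  0.55  1.6  -0.02 -0.09]
mid [ 0.659 -0.023  0.106] [-0.14  0.91  0.67  1.77 -0.04 -0.08]
g [ 0.644 -0.022  0.077] [-0.14  1.03  0.8   1.93 -0.05 -0.07]
[ 0.55914843 -0.01820482  0.24599565] [-0.21197745  0.0439432  -0.41545536  0.6841769   0.06797168 -0.14679746]
```

```bash
python3 - <<'E'
from h import *
import cv2
th=26;e=foot_e(th)
o=ctrl.get_tool_rot()
def stx(p): return (Rs.T@(np.array(p)-S))
p=np.array(ctrl.get_ee_pos()); 
q=p+np.array([-.01,0,.085]); qq=pose(stx(q)[0],q[2]+.008,-15); ctrl.move_l(*qq,velocity=.15)
qq=pose(stx([.66,-.02,0])[0],.325,5); ctrl.move_l(*qq,velocity=.15)
for (s,n,al,up) in [(.12,.07,12,.12),(.12,.065,15,0),(.095,.035,25,0),(.075,.01,34,0)]:
    x,z=boxpt(th,e,0,s,n); ctrl.move_l(*pose(x,z+up,al),velocity=.1); print(np.round(ctrl.get_force(),1),ctrl.get_t())
for n in("side","top"): cv2.imwrite(f"pics/{n}5.png",ctrl.read_camera(n)["color"][:,:,::-1])
E
```

```text
[-0.5 -0.1 -0.1] 15.8917
[ 0.4 -0.   0.6] 17.2667
[-0.7  0.   0.4] 17.8083
[-0.4 -0.3  0.3] 18.275
```

View pics/side5.png

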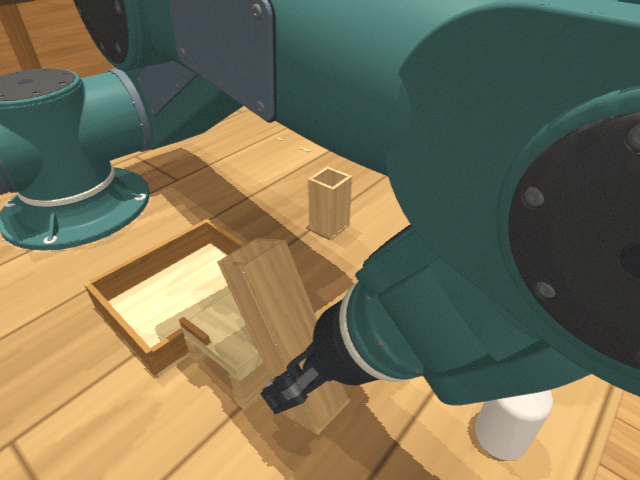

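View pics/top5.png

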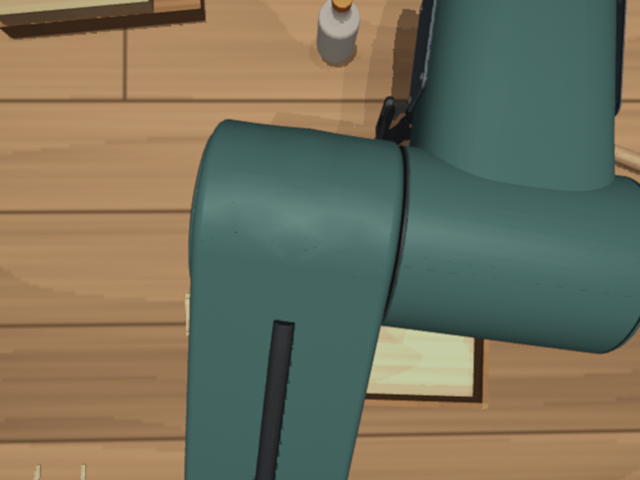

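The box hasn't moved. The fingers straddle it below its middle, around (290,390) in the side view. Now I'll grip and tip.

```bash
python3 - <<'E'
from h import *
import cv2
ctrl.gripper_close(80); print(ctrl.get_finger_gap(),ctrl.get_t(),np.round(ctrl.get_force(),1))
e0=foot_e(26)
last=np.array(ctrl.get_ee_pos())
for k,th in enumerate([28]+list(np.linspace(34,102,9))):
    w=(th-26)/76; e=e0+(.06-e0)*w
    gap=.003 if k else .0025
    p,o=bpose(th,e,gap,.075,.01,60)
    d=np.linalg.norm(np.array(p)-last); dt=.3 if k==0 else .55
    ctrl.move_l(p,o,velocity=max(d/dt,.004)); last=np.array(p)
    print(round(th),np.round(ctrl.get_force(),1),round(ctrl.get_t(),2),np.round(np.array(ctrl.get_ee_pos())-last,4))
for n in("side","top"): cv2.imwrite(f"pics/{n}6.png",ctrl.read_camera(n)["color"][:,:,::-1])
E
```

```text
0.055541535424910096 18.7667 [3.6 0.2 9. ]
28 [-0.5  1.6 -3.2] 19.33 [-0.0001  0.      0.0001]
34 [ 1.1 -0.2 -2.3] 20.03 [-0.0001 -0.     -0.0002]
42 [-0.5  0.3 -2.5] 20.73 [-0.0001 -0.     -0.0003]
51 [ 1.3 -0.1 -3.3] 21.43 [ 0.0001 -0.     -0.0003]
60 [ 0.1 -0.  -3. ] 22.13 [ 0.0002 -0.0001 -0.0002]
68 [ 0.9 -0.4 -2.7] 22.83 [ 0.0003 -0.0001 -0.0001]
76 [-0.4 -0.6 -2.1] 23.53 [ 0.0004 -0.0001  0.0001]
85 [ 0.8 -0.1 -2.4] 24.23 [ 0.0005 -0.0001  0.0001]
94 [-0.1 -0.5 -2.6] 24.93 [ 0.0004 -0.0001  0.0001]
102 [-5.   0.1  5.3] 25.63 [ 0.0004 -0.      0.0003]
```

View pics/side6.png

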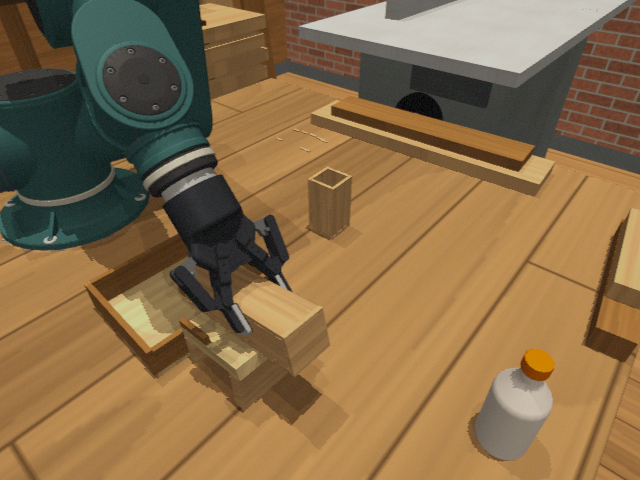

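View pics/top6.png

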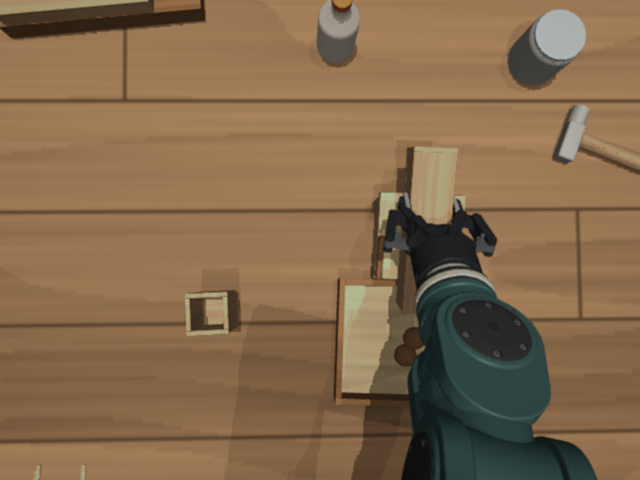

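Both balls are already in the tray, at (413,338) and (404,355) in the top view, and the box is just touching the rest. I'll lower it the last bit and release.

```bash
python3 - <<'E'
from h import *
import cv2
q=np.array(ctrl.get_ee_pos()); nrm=Rs@np.array([np.sin(np.radians(12)),0,np.cos(np.radians(12))])
print(ctrl.move_l((q-nrm*.004).tolist(),velocity=.01,until_force=4),ctrl.get_ee_pos()-q,np.round(ctrl.get_force(),1))
ctrl.open(); print(np.round(ctrl.get_force(),1),ctrl.get_t())
R=Ro.from_euler('xyz',ctrl.get_tool_rot()).as_matrix()
p=np.array(ctrl.get_ee_pos())-R[:,2]*.12; ctrl.move_l(p.tolist(),velocity=.12); print(ctrl.get_t(),np.round(ctrl.get_force(),1))
p[2]+=.1; ctrl.move_l(p.tolist(),velocity=.2)
j=list(ctrl.get_joint_pos()); j[0]-=.9; ctrl.move_j(j)
print(ctrl.get_t())
for n in("side","top"): cv2.imwrite(f"pics/{n}7.png",ctrl.read_camera(n)["color"][:,:,::-1])
E
```

```text
True [1.39508431e-05 8.49872365e-06 1.80978990e-05] [-5.5 -1.   8.4]
[ 0.1  0.5 -0.1] 26.3583
27.5083 [ 0.6 -0.3  0.1]
29.7583
```

View pics/side7.png

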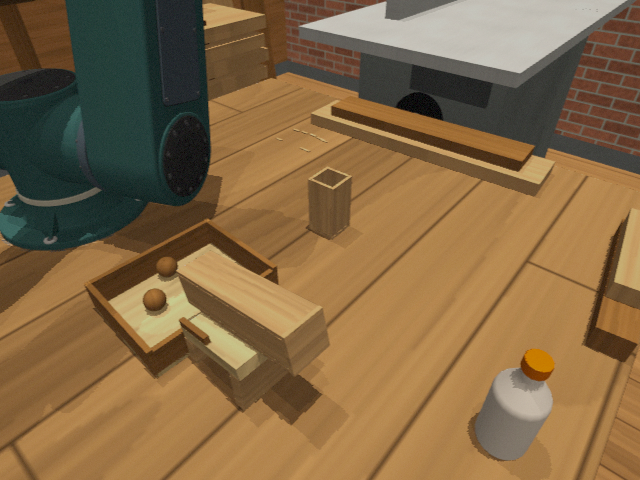

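View pics/top7.png

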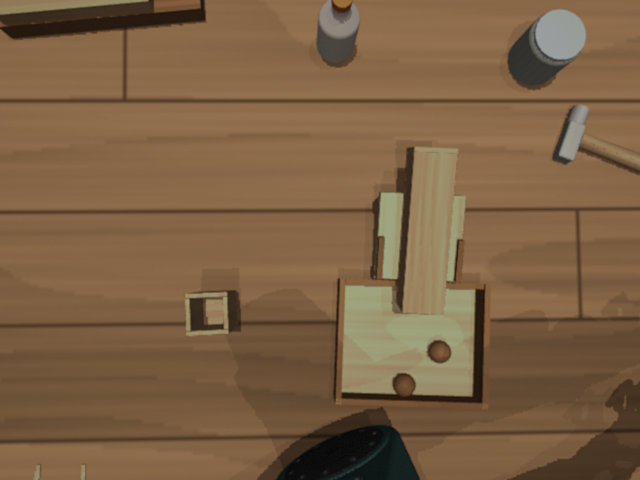

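The box lies on the rest between the cheeks, with its mouth at (424,312) over the tray. Both balls are in the tray at (440,352) and (404,384). I'll check that it stays still, then hand in.

```bash
python3 - <<'E'
from station import ctrl
import numpy as np
def obs():
    p=ctrl.read_camera("top"); return p["color"].astype(int)
a=obs(); ctrl.wait(1.0); b=obs()
d=np.abs(a-b).max(2)[140:410,330:495]; print((d>40).sum(),np.round(ctrl.get_force(),1),ctrl.get_dq().__class__,ctrl.get_t())
print("balls moved px:",np.argwhere(d>40)[:10].tolist())
ctrl.finish_job()
E
```

```text
0 [-0.7  0.1 -0.4] <class 'numpy.ndarray'> 30.9583
balls moved px: []
the job is handed in; nothing more can be done
```

The job is done and handed in at about 31 s of the 54 s allowed. The tall box lies on the sloping rest with its mouth over the tray, and both balls are in the tray.

- **Lean:** I gripped the box near its mouth and leaned it about 26° against the raised edge, with its foot on the bench. I let go, backed off, and the pictures showed it resting there by itself.
- **Tip:** I took it again below its middle, about 75 mm from the foot. I tipped it over the edge and laid it on the rest. Both balls rolled out before I let go.
- **Last checks:** With the arm clear, two top pictures 1 s apart showed no change around the box and tray, and the force on the tool was near zero. The largest tool force I read was about 10 N.
- **Mismatch:** An early stop while I was pushing the box against the edge was only bench friction easing. I pushed on until the force on the tool rose, as it met the edge, before letting go. No other check failed or disagreed.

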